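# Find the high spot of a wheel with a plunger gauge

## Robot

A 7-joint arm with a two-finger parallel gripper is mounted at the origin on a cart in front of the work surface, level with it; the furniture and walls round the work are solid. World frame = base frame: x ahead of the robot, y to its left, z up, the work surface at z = 0. Lengths are in m, angles in rad, forces in N, time in s.
With the tool pointing down it reaches from about 0.35 to 0.9 m from the base axis. Payload 8.1 kg.
Tool frame: the origin (TCP) lies midway between the tips of the shut fingers; the grasp point (between the pads) lies arm.tcp_to_grasp behind it (arm.tcp_to_grasp is the distance from the TCP to the grasp point, in m); z points along the fingers, y is the line along which they close (so a half turn about z gives the same grasp; the last joint's range is limited). The gripper opens to 92 mm and grips with 3 to 60 N. Pads are 19 mm wide; open, the fingers measure 130 mm over their backs; the gripper's body (75 mm by 190 mm) begins 47 mm behind the grasp point.
Start: joints at [1.158, 0.434, 0.025, 1.573, -0.012, 1.134, -0.075], TCP at [0.191, -0.595, 0.199] pointing down, gripper open.
Joint ranges: [-2.62, 2.62], [-0.44, 2.09], [-1.27, 1.32], [0.08, 2.57], [-1.32, 4.46], [0.12, 2], [-2.74, 2.74]. Speed limits (rad/s): [2.22, 2.22, 3.01, 3.01, 3.14, 3.14, 3.14].

## Interface

Orientations are given as a rotation vector (axis times angle).
In Python, from cell import observe, get_image, arm gives the robot as it stands. The module is installed in compiled form; this text tells all that it offers.
- The arm moves only by the tool drive_tool, never from a script. Its argument "steps" is a list of rows, each a list of 5 numbers: the closure, from 0 (fully open) to 1 (shut), then the shift along the world's x, y, z in mm, then the turn about the world's z in rad. In form: [[hand, x, y, z, roll], ...]. A call has 1 to 20 rows; each row shifts and turns the commanded pose from where the row before left it; what a row does not reach is not made up. A row lasts 1/12 s, in which the tool goes at most 41.7 mm and 7.16 degrees, less where a joint would pass 70% of its speed; a pose out of reach is approached as far as the arm can. A call with a gripper value outside its range is refused whole. The fingers move at their own pace and stop on an object; "grip_force" is the grip in N (left out, the last holds). Time passes only in rows, so rows that do not move let the fingers close. It gives the time, the measured TCP pose, the force, the opening and the grip force at its end, in the units of the state.
- observe(): the state, without advancing time (a new reading comes with each control period).
- get_image(name): name is "side" or "top"; returns a dict with "image" (420x560x3 uint8, red, green, blue), "vfov" (degrees; the focal length in pixels is half the picture's height over the tangent of half this angle, whatever the lens; pixels are square), "cx", "cy" (the principal point, pixels), "k1" (the pictures are not rectified: a ray, as slopes to the right and down, at radius r is drawn at 1 + k1 r^2 times it, then the intrinsics apply), "xyz" and "attitude" of the camera in the world. Camera axes: x right, y down, z forward; pixel columns grow to the right and rows downward; lengths in m; the calibration is good to about 2 mm. A picture is of the moment at which its call begins. There is no depth.
- arm.sign_off(): hands the job in; it is judged then, once.
The state is a dict: "clock": time; "joints": joint angles; "dq": joint speeds; "joint_efforts": joint torques, N m; "position": TCP position; "ee_rot": TCP orientation; "force": force on the tool from outside, world axes, zero at the start; "ft_torque": the same for the moment, N m; "width": opening from 0.0 (shut) to 1.0 (fully open); "gripper_force": force on a finger pad.
Only numpy, scipy, OpenCV 4.12 (cv2) and the standard library are available. Lean on these libraries where they do the work, as an engineer would, in place of code of your own. Each camera call takes 0.05 s, during which the arm holds its last target. There are 200 camera calls.

## Task

Slide the gauge along its guide towards the wheel until its sprung plunger bears on the wheel's rim and is pushed in about 4 mm, without ever ramming the plunger to the end of its travel. Then turn the wheel by its crank knob with the plunger riding on the rim, find the highest spot of the whole rim (there is also a lesser one), and leave the wheel standing with the highest spot right under the plunger. Do not disturb the oil bottle, padlock and screwdriver lying around.

Things in the scene. Friction and masses are not known exactly. Their poses are not given: they have to be found in the camera images.
- stand: Fixed grey run-out stand: base plate 130 x 285 x 12 mm with the wheel at one end and the gauge on guide rails at the other. Origin on the worktop under the plate, z up. The wheel's upright axis stands at y = +62 mm in this frame; the gauge slides along this frame's y (x = 0), +y being towards the wheel. Position and yaw vary.
- flywheel: The wheel: flat aluminium disc, 108 mm in diameter, top 59 mm above the worktop. Turns endlessly either way about its upright axis and stays where it is left (friction moment about 0.15 N m). Origin on the axis, 30 mm above the worktop; its x and y turn with the wheel, and x, y are along the stand's when the crank knob points away from the gauge.
- crank_grip (a point): Centre of the crank knob: black upright cylinder, 16 mm in diameter, 45 mm tall (62 to 107 mm above the worktop), on top of the disc, 38 mm from the wheel's axis along the wheel's own +y. It spins freely on its pin, so a gripper can hold it and carry it round in a circle without turning the hand. This point is 86 mm above the worktop.
- gauge_carriage: Sliding gauge: dark slab 50 x 105 mm, on it an upright round gauge, 48 mm in diameter (white dial on top, 54 mm up), plunger pointing to +y. Axes as the stand's. Origin 12 mm up, at stand y = -75 mm when fully back; travel 46 mm, starts 0 to 12 mm forward. Friction 12 N; stays where left. The tip meets the 45 mm radius 30 mm forward of fully back.
- carriage_tab (a point): Centre of the gripping tab: black upright plate 30 mm wide (x), 12 mm thick along the sliding direction (y), standing free from 30 to 78 mm above the worktop, at the rear of the carriage, 62 mm behind the carriage's origin and with 36 mm of clear space between it and the gauge. This point is 60 mm above the worktop.
- gauge_plunger (a joint): Reading of the gauge: how far the plunger is pushed in, m (0 = fully out, 0.012 = end of its travel, a hard stop). The spring presses with 2 N at first and 0.4 N more for each mm. The needle on the white dial turns clockwise 25 degrees per mm. Grows where the rim is higher.
- gauge_tip (a point): Foremost point of the plunger's 8 mm ball tip, 40 mm above the worktop; it moves along the stand's y. With the tip on the rim it lies at stand y = 17 mm on the plain 45 mm radius, 15 mm on the lesser high spot and 12.5 mm on top of the highest spot.
- oil_bottle: Small cream oil bottle with a red nozzle, 38 mm in diameter, 110 mm tall, loose, beyond the stand. Origin under its base. Bystander.
- padlock: Brass padlock 64 x 40 x 14 mm lying loose between robot and stand. Origin at its underside. Bystander.
- screwdriver: Red screwdriver 168 x 25 x 25 mm lying loose between robot and stand. Origin at its underside. Bystander.
- rim (a point): Centre, on the axis, of the wheel's steel rim hidden under the disc, at plunger height (40 mm). Rim radius 45 mm but for two smooth rounded high spots, each some 25 to 45 degrees wide: the highest rises 4.5 mm, a lesser one 2 mm, apart by about 130 degrees. Where they stand on the wheel differs every time; only the gauge tells. At the start the highest is at least 0.5 rad off the plunger.

How it is judged:
On the way:
1. The gauge has been slid up: its plunger bears on the rim and is pushed in 2 to 7 mm (value of joint gauge_plunger between 0.002 and 0.007 m and contact force between gauge_carriage and flywheel above 1 N), for 0.2 s.
At the end, for the whole second after the job is handed in: The plunger bears on the rim (over 1 N) with the highest spot under it: the tip is pushed back to within 1.5 mm of the highest spot's peak (about 12 degrees of wheel either side), the plunger is not at the end of its travel, and the wheel is at rest (contact force between gauge_carriage and flywheel above 1 N and y of gauge_tip in the frame of stand below 0.014 m and angular speed of flywheel below 0.05 rad/s and value of joint gauge_plunger below 0.0118 m); the robot touches nothing.
It fails at once if The plunger is pressed on the rim with more than 9 N (rammed to the end of its travel) (contact force between gauge_carriage and flywheel above 9 N).
It fails at once if The oil bottle is shifted by more than 30 mm (distance of oil_bottle from where it was at the start of the episode above 0.03 m).
It fails at once if The padlock is shifted by more than 30 mm (distance of padlock from where it was at the start of the episode above 0.03 m).
It fails at once if The screwdriver is shifted by more than 30 mm (distance of screwdriver from where it was at the start of the episode above 0.03 m).
It also fails if it takes over 72 s, if anything falls off the work surface, if the arm or the gripper's body presses on something with over 40 N, if the wrist force passes 120 N, or if a joint passes its speed limit or range.

## Working session

There is one attempt and no reset: what is moved stays moved. The work goes in short steps, Python scripts to look and compute and a tool call to move; the robot and the scene stay as the last step left them, time stands still between calls to the robot, and variables do not carry over. Pictures are saved under pics/ and viewed, at most 10 in all, crops included, and the job is handed in when it is done.

Besides the shell and the picture viewer there is one more tool, called as name([rows], argument=value, ...), one row to a line, values as JSON. drive_tool: Moves the arm, as the interface text tells. Its arguments: {"type":"object","properties":{"steps":{"type":"array"},"grip_force":{"type":"number"}},"required":["steps"]}

```bash
mkdir -p pics; cat > h.py <<'E'
import numpy as np, cv2
from cell import observe, get_image, arm
from scipy.spatial.transform import Rotation as R
def rot(a):
    a=np.array(a,float)
    return a if a.shape==(3,3) else (R.from_rotvec(a).as_matrix() if a.size==3 else R.from_quat(a).as_matrix())
def ray(c,u,v):
    h=c["image"].shape[0]; f=h/2/np.tan(np.radians(c["vfov"])/2)
    K=np.array([[f,0,c["cx"]],[0,f,c["cy"]],[0,0,1]])
    p=cv2.undistortPoints(np.array([[[u,v]]],float),K,np.array([c["k1"],0,0,0.]),)[0,0]
    return np.array(c["xyz"]), rot(c["attitude"])@np.array([p[0],p[1],1])
def plane(c,u,v,z):
    o,d=ray(c,u,v); return o+d*(z-o[2])/d[2]
def proj(c,P):
    q=rot(c["attitude"]).T@(np.array(P)-np.array(c["xyz"])); s=q[:2]/q[2]; s=s*(1+c["k1"]*s@s)
    f=c["image"].shape[0]/2/np.tan(np.radians(c["vfov"])/2)
    return s*f+np.array([c["cx"],c["cy"]])
def save(c,n,crop=None,k=1):
    im=c["image"][:,:,::-1]
    if crop: im=im[crop[1]:crop[3],crop[0]:crop[2]]
    cv2.imwrite("pics/"+n,cv2.resize(im,None,fx=k,fy=k,interpolation=cv2.INTER_CUBIC))
E
python3 - <<'E'
from h import *
for n in("top","side"):
    c=get_image(n); save(c,n+"0.png"); print(n,c["xyz"],c["attitude"],c["vfov"],c["k1"],c["cx"],c["cy"])
print(observe(),arm.tcp_to_grasp)
E
```

```text
top [ 0.28672791 -0.23634119  0.91379312] [-2.05986762  2.11764179 -0.26215585] 45.438369964966704 -0.02599476667898003 278.6641761070082 205.27791048485656
side [0.4166219  0.41131894 0.63252881] [-0.12310107  2.80403785 -1.32196568] 56.19101085634899 -0.10815849718664125 275.2078915502608 211.67535339561783
{'clock': 0.1, 'joints': array([ 1.1584074 ,  0.43514945,  0.02499515,  1.57397557, -0.01162415,
        1.13401308, -0.07511345]), 'dq': array([-0.00081077, -0.00113163,  0.00017972, -0.00348346,  0.00188546,
        0.00021966,  0.00090251]), 'joint_efforts': array([ 2.82263034e-03, -6.69127536e+01,  9.88035835e-01, -3.15146255e+01,
       -6.04024390e-02,  3.73370619e-02,  4.72341441e-06]), 'position': array([ 0.19033079, -0.5948035 ,  0.19843794]), 'ee_rot': array([-3.10266345e+00, -4.84287587e-01,  5.16008548e-04]), 'force': array([0.33959812, 0.39186899, 0.41050092]), 'ft_torque': array([-0.00673819, -0.03395155,  0.00954216]), 'gripper_force': 0.0, 'width': 1.0007455794758264} 0.0188
```

View pics/top0.png

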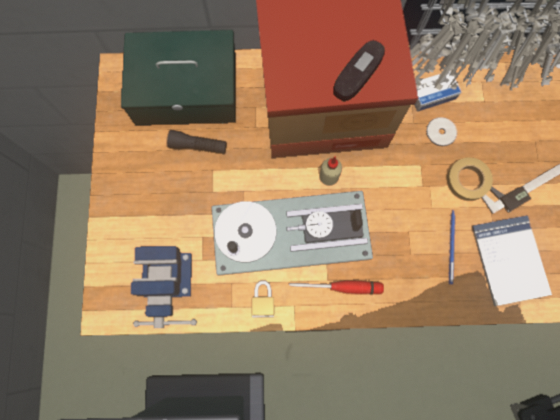

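View pics/side0.png

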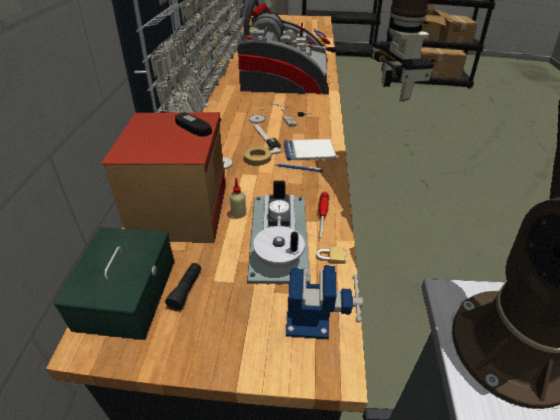

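The top view shows the wheel at about (246,232), its knob at (233,247), the dial at (319,225) and the tab at (357,220). The bottle is at (331,172), the padlock at (263,300) and the screwdriver at (340,287). In the side view the wheel is at (278,245).

```bash
python3 - <<'E'
from h import *
c=get_image("top"); save(c,"top1.png",(200,180,385,285),4)
for n,u,v,z in[("wheel",246,232,.059),("knob",233,247,.107),("dial",319,225,.066),("tab",357,220,.078),("bottle",331,172,.1),("padlock",263,300,.01),("scr0",290,286,.01),("scr1",383,288,.012),("cUL",215,202,.012),("cBL",217,272,.012),("cUR",365,194,.012),("cBR",371,258,.012)]:
    print(n,plane(c,u,v,z).round(4))
E
```

```text
wheel [ 0.4581 -0.1817  0.059 ]
knob [ 0.4242 -0.1634  0.107 ]
dial [ 0.4655 -0.3083  0.066 ]
tab [ 0.4698 -0.3726  0.078 ]
bottle [ 0.5498 -0.3302  0.1   ]
padlock [ 0.344  -0.2074  0.01  ]
scr0 [ 0.3674 -0.2561  0.01  ]
scr1 [ 0.359  -0.4217  0.012 ]
cUL [ 0.5259 -0.1217  0.012 ]
cBL [ 0.3957 -0.1258  0.012 ]
cUR [ 0.5335 -0.4016  0.012 ]
cBR [ 0.4133 -0.4041  0.012 ]
```

View pics/top1.png

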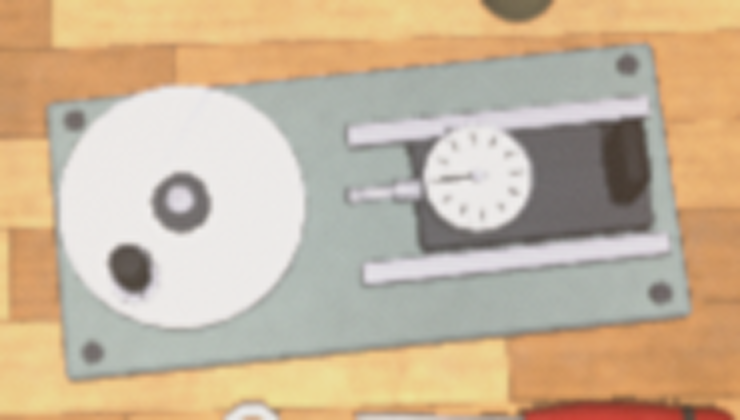

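The crop confirms the plate corners, at crop pixels UL (53,102), UR (652,45), BL (70,380) and BR (690,315). The needle points at the wheel, so it reads zero. I'll fit the stand frame from these.

```bash
python3 - <<'E'
from h import *
c=get_image("top")
P=lambda u,v,z: plane(c,200+(u+.5)/4-.5,180+(v+.5)/4-.5,z)[:2]
W=np.array([P(53,102,.012),P(652,45,.012),P(70,380,.012),P(690,315,.012)])
S=np.array([[.065,.1425],[.065,-.1425],[-.065,.1425],[-.065,-.1425]])
# kabsch
a=S-S.mean(0);b=W-W.mean(0)
th=np.arctan2((a[:,0]*b[:,1]-a[:,1]*b[:,0]).sum(),(a*b).sum())
Rm=np.array([[np.cos(th),-np.sin(th)],[np.sin(th),np.cos(th)]])
o=W.mean(0)
print("yaw",th,"o",o,"res",(b-a@Rm.T).round(4).tolist())
print("axis",o+Rm@[0,.062],P(181,206,.059))
print("tab fully back",o+Rm@[0,-.137])
for n,p in[("tab",P(630,155,.078)),("dial",P(478,176,.066)),("knob",P(128,264,.107)),("hub",P(181,203,.062))]: print(n,p,"stand",Rm.T@(p-o))
print("ydir",Rm@[0,1])
s=observe(); m=rot(s["ee_rot"]); print("tool y",m[:,1], "z",m[:,2])
# red/orange bystanders
E
```

```text
yaw 0.07201401335476558 o [ 0.46579949 -0.26184764] res [[-0.0004, -0.0027], [-0.0012, 0.0018], [0.0003, -0.0016], [0.0013, 0.0026]]
axis [ 0.46133848 -0.20000833] [ 0.45966256 -0.17978622]
tab fully back [ 0.47565688 -0.39849255]
tab [ 0.47263944 -0.3729985 ] stand [-0.00117528 -0.11135492]
dial [ 0.46786957 -0.30867718] stand [-0.00130475 -0.04685711]
knob [ 0.4265032  -0.16113097] stand [-0.03194769  0.10328306]
hub [ 0.46037832 -0.17999903] stand [0.00048204 0.08202652]
ydir [-0.07195179  0.99740811]
tool y [ 3.04828577e-01 -9.52406777e-01 -9.32890912e-04] z [-3.64339056e-04  8.62897626e-04 -9.99999561e-01]
```

drive_tool([
  [0.67,20,16,0,-0.08],
  [0.67,25,20,0,-0.08],
  [0.67,25,20,0,-0.078],
  [0.67,25,20,0,0],
  [0.67,25,20,0,0],
  [0.67,25,20,0,0],
  [0.67,25,20,0,0],
  [0.67,25,20,0,0],
  [0.67,25,20,0,0],
  [0.67,25,20,0,0],
  [0.67,22.7,18,-20,0],
  [0.67,15,8.1,-30,0],
  [0.67,0,0,-30,0],
  [0.67,0,0,0,0],
  [0.67,0,0,0,0],
], grip_force=30)

```text
clock: 1.45
position: [0.4718, -0.3727, 0.1181]
ee_rot: [-3.138, -0.112, 0.006]
force: [-0.5, -0.1, 0.5]
width: 0.33
gripper_force: 0.0
```

```bash
python3 - <<'E'
from h import *
s=observe(); print(s["clock"],s["position"],s["force"],s["width"]); m=rot(s["ee_rot"]); print(m[:,1])
c=get_image("side"); save(c,"side1.png",(200,130,380,300),4.4 if 0 else 3.4)
E
```

```text
1.45 [ 0.4717856  -0.37269618  0.11805269] [-0.51269591 -0.13887148  0.5384039 ] 0.3296515483659217
[ 0.07153313 -0.99743607 -0.00207392]
```

View pics/side1.png

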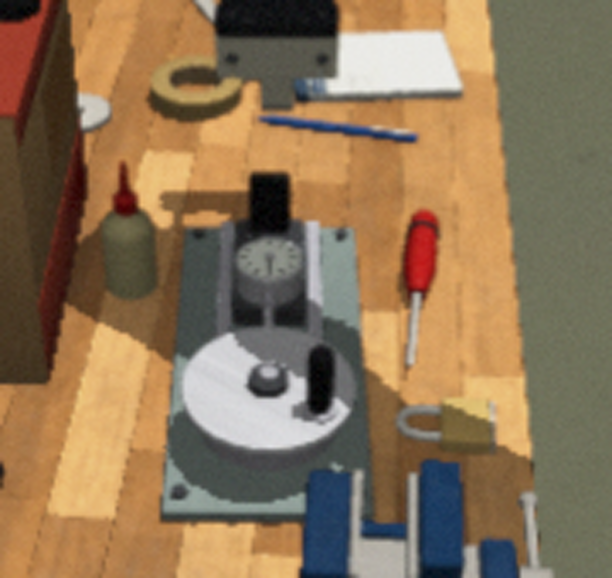

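The side view shows the finger at crop (277,90), nearly in line with the tab top at (270,185), and the bystanders are clear of it. I'll descend.

drive_tool([
  [0.67,1,0,-15,0],
  [0.67,0,0,-15,0],
  [0.67,0,0,-15,0],
  [0.67,0,0,-15,0],
  [0.67,0,0,-14,0],
  [0.67,0,0,0,0],
  [0.67,0,0,0,0],
])

```text
clock: 2.08
position: [0.4743, -0.3745, 0.0467]
ee_rot: [3.138, 0.11, 0.001]
force: [0.0, -0.0, 0.4]
width: 0.331
gripper_force: 0.0
```

drive_tool([
  [0.9,0,0,0,0],
  [0.95,0,0,0,0],
  [0.95,0,0,0,0],
  [0.95,0,0,0,0],
  [0.95,0,0,0,0],
  [0.95,0,0,0,0],
])

```text
clock: 2.58
position: [0.4749, -0.3745, 0.0464]
ee_rot: [3.137, 0.112, 0.003]
force: [-0.2, -3.4, 7.5]
width: 0.119
gripper_force: 30.0
```

```bash
python3 - <<'E'
from h import *
s=observe(); print(s["position"],s["force"],s["width"],s["gripper_force"])
E
```

```text
[ 0.47492499 -0.37452523  0.04637838] [-0.23633242 -3.41782561  7.54672898] 0.1189464675568324 30.001876652240753
```

drive_tool([
  [0.95,-0.3,4,0,0],
  [0.95,-0.3,4,0,0],
  [0.95,-0.3,4,0,0],
  [0.95,-0.3,4,0,0],
  [0.95,-0.3,4,0,0],
  [0.95,-0.3,4,0,0],
  [0.95,0,0,0,0],
  [0.95,0,0,0,0],
  [0.95,0,0,0,0],
])

```text
clock: 3.33
position: [0.4732, -0.3525, 0.0464]
ee_rot: [3.135, 0.11, 0.004]
force: [-0.4, -8.5, 2.6]
width: 0.123
gripper_force: 30.0
```

drive_tool([
  [0.95,-0.15,2,0,0],
  [0.95,-0.15,2,0,0],
  [0.95,-0.15,2,0,0],
  [0.95,0,0,0,0],
  [0.95,0,0,0,0],
  [0.95,0,0,0,0],
])

```text
clock: 3.83
position: [0.4729, -0.3474, 0.0465]
ee_rot: [3.134, 0.109, 0.005]
force: [0.8, -12.1, 0.7]
width: 0.118
gripper_force: 30.0
```

```bash
python3 - <<'E'
from h import *
c=get_image("side"); save(c,"side2.png",(245,170,315,240),8)
c=get_image("top"); save(c,"top2.png",(220,180,360,280),5)
E
```

```text
(no output)
```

View pics/side2.png

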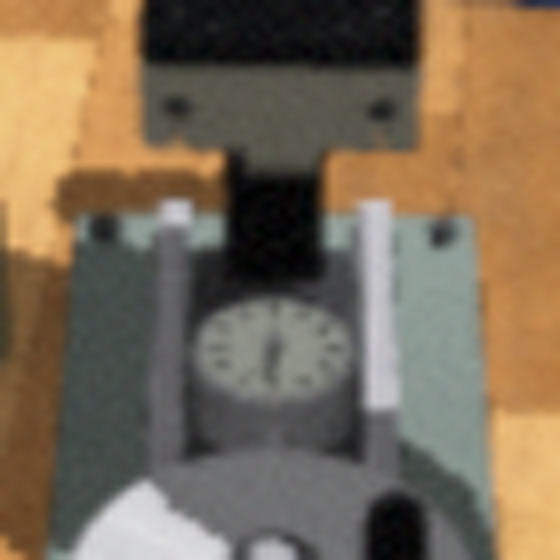

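The side crop shows the needle still pointing at the wheel, from (274,350) to (272,385), so the reading is about 0. I'll check whether the top view can still see the dial.

View pics/top2.png

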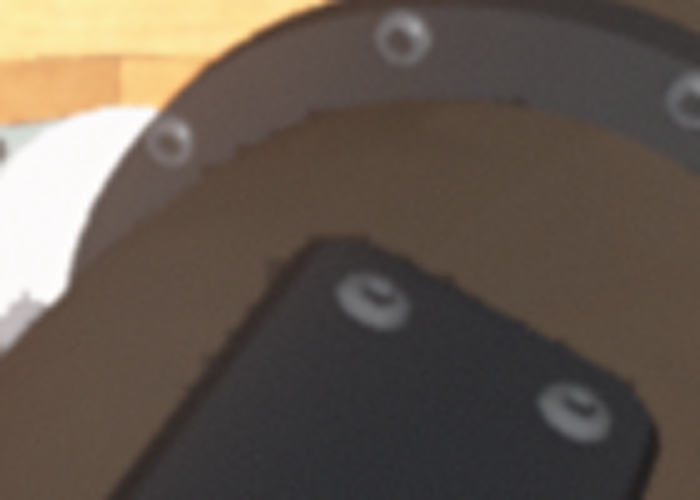

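drive_tool([
  [0.95,-0.15,2,0,0],
  [0.95,-0.15,2,0,0],
  [0.95,0,0,0,0],
  [0.95,0,0,0,0],
])

```text
clock: 4.27
position: [0.4726, -0.3442, 0.0465]
ee_rot: [3.133, 0.108, 0.005]
force: [0.7, -12.8, -0.5]
width: 0.121
gripper_force: 30.0
```

```bash
cat >> h.py <<'E'
TH=0.072; RM=np.array([[np.cos(TH),-np.sin(TH)],[np.sin(TH),np.cos(TH)]]); O=np.array([.4645,-.242])
def needle(cam="side",cy=None,dbg=None,cx=0.):
    """cy: stand y of dial centre; returns needle angle cw from +y (deg)"""
    c=get_image(cam); g=cv2.cvtColor(c["image"],cv2.COLOR_RGB2GRAY).astype(np.float32)
    # rectified view of the dial, 0.2 mm/px, +y up, +x right
    n=200; s=.0003
    src=[];dst=[]
    for dx,dy in((-1,-1),(1,-1),(1,1),(-1,1)):
        p=O+RM@np.array([cx+dx*.02,cy+dy*.02]); src.append(proj(c,[p[0],p[1],.066])); dst.append([n/2+dx*.02/s,n/2-dy*.02/s])
    H=cv2.getPerspectiveTransform(np.float32(src),np.float32(dst)); r=cv2.warpPerspective(g,H,(n,n),flags=cv2.INTER_CUBIC)
    m=(cv2.GaussianBlur(r,(0,0),6)>0).astype(np.uint8)
    if dbg: cv2.imwrite("pics/"+dbg,cv2.resize(r,None,fx=2.5,fy=2.5))
    a=np.radians(np.arange(0,360,2)); best=[]
    rad=np.arange(.004,.011,.0003)/s
    for t in a:
        best.append(cv2.remap(r,(n/2+rad*np.sin(t)).astype(np.float32)[None],(n/2-rad*np.cos(t)).astype(np.float32)[None],cv2.INTER_LINEAR).mean())
    b=np.array(best); b=np.median(b)-b; k=b.argmax(); w=np.clip(np.roll(b,90-k)[80:101],0,None)
    return (2*k+2*(w*np.arange(-10,11)).sum()/w.sum())%360, b.max()
E
python3 - <<'E'
from h import *
p=observe()["position"]; ty=(RM.T@(p[:2]-O))[1]; print("tab",RM.T@(p[:2]-O),observe()["force"])
print(needle("side",ty+.066,"d1.png"),needle("top",ty+.066,"d2.png"))
a=cv2.imread("pics/d1.png");b=cv2.imread("pics/d2.png");cv2.imwrite("pics/d12.png",cv2.resize(np.hstack([a,b]),(800,400)))
E
```

```text
tab [ 0.00071922 -0.10255582] [  0.66709286 -12.8498174   -0.53230761]
(np.float64(219.58574896762673), np.float32(27.255241)) (np.float64(42.44084566430344), np.float32(0.76807404))[ WARN:0@1.353] global loadsave.cpp:1063 imwrite_ Unsupported depth image for selected encoder is fallbacked to CV_8U.
```

View pics/d12.png

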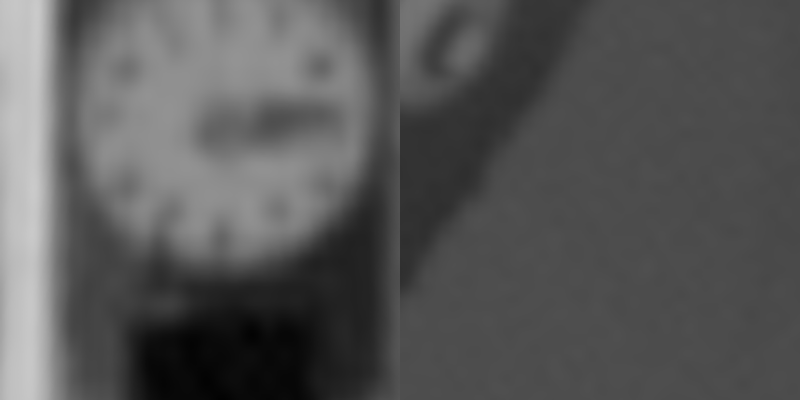

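The needle now sits at about 85°, roughly 3.4 mm pushed in, and the dial centre at rectified (222,122) means the dial top is 54 mm above the worktop. I'll release the tab and lift.

drive_tool([
  [0.95,0,-3,0,0],
  [0.67,0,0,0,0],
  [0.67,0,0,0,0],
  [0.67,0,0,0,0],
  [0.67,0,0,0,0],
  [0.67,0,0,20,0],
  [0.67,0,0,30,0],
  [0.67,0,0,35,0],
  [0.67,0,0,35,0],
])

```text
clock: 5.12
position: [0.471, -0.3413, 0.1658]
ee_rot: [-3.138, -0.113, 0.003]
force: [1.3, 0.2, -0.1]
width: 0.332
gripper_force: 0.0
```

```bash
sed -i 's/p\[1\],.066\]/p[1],.054]/' h.py; python3 - <<'E'
from h import *
s=observe();print(s["position"],s["force"],s["clock"])
print(needle("side",-.1026+.064,"d3.png"),needle("side",-.1026+.066))
c=get_image("side"); save(c,"s3.png",(210,160,350,300),2.85)
a=cv2.imread("pics/s3.png");b=cv2.imread("pics/d3.png");cv2.imwrite("pics/d33.png",np.hstack([cv2.resize(a,(400,400)),cv2.resize(b,(400,400))]))
E
```

```text
[ 0.47095651 -0.34129309  0.16583603] [ 1.28917369  0.17714572 -0.09510586] 5.1167
(np.float64(96.23941007937356), np.float32(45.327576)) (np.float64(112.19163748179425), np.float32(41.85514))[ WARN:0@2.461] global loadsave.cpp:1063 imwrite_ Unsupported depth image for selected encoder is fallbacked to CV_8U.
```

View pics/d33.png

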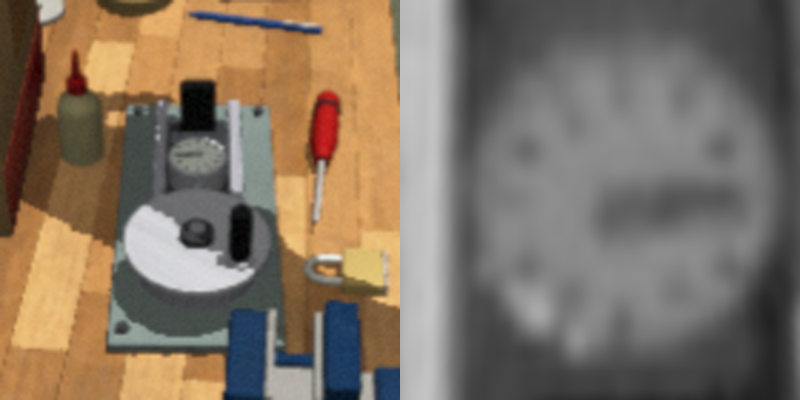

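The needle is at about 88° (3.5 mm), the carriage stayed put, and the bystanders are undisturbed. Next I'll go to the crank knob with the hand turned so it doesn't hide the dial from the top camera.

drive_tool([
  [0.65,-3.5,15,0,0.12],
  [0.65,-3.5,15,0,0.12],
  [0.65,-3.5,15,0,0.12],
  [0.65,-3.5,15,0,0.12],
  [0.65,-3.5,15,0,0.12],
  [0.65,-3.5,15,0,0.12],
  [0.65,-3.5,15,0,0.12],
  [0.65,-4,15,0,0.12],
  [0.65,-4,15,0,0.12],
  [0.65,-4,15,0,0.12],
  [0.65,-4,15,0,0.12],
  [0.65,-4,15,0,0.12],
  [0.65,0,0,-10,0.06],
  [0.65,0,0,-20,0],
  [0.65,0,0,0,0],
  [0.65,0,0,0,0],
])

```text
clock: 6.6
position: [0.4257, -0.1616, 0.1339]
ee_rot: [-2.218, -2.22, 0.002]
force: [0.5, 0.2, 0.5]
width: 0.35
gripper_force: 0.0
```

```bash
cat >> h.py <<'E'
AX=np.array([.4600,-.1799])
def stat(dbg=None):
    s=observe(); p=s["position"]; d=p[:2]-AX
    print("t%.2f"%s["clock"],"p",p.round(4),"r%.4f ang%.1f"%(np.hypot(*d),np.degrees(np.arctan2(d[1],d[0]))),"F",s["force"].round(1),"w%.2f"%s["width"],
     *["%s %.0f(%.0f)"%((n,)+needle(n,-.038,dbg and n+dbg,cx=cx)) for n,cx in(("side",.004),("top",0.))])
E
python3 - <<'E'
from h import *
stat("d4.png"); s=observe(); print(s["joints"].round(2),rot(s["ee_rot"])[:,1])
c=get_image("side"); save(c,"s4.png",(200,130,360,290),2)
ims=[cv2.resize(cv2.imread("pics/"+f),(260,260)) for f in("s4.png","sided4.png","topd4.png")]
cv2.imwrite("pics/d4.png",np.hstack(ims))
E
```

```text
t6.60 p [ 0.4257 -0.1616  0.1339] r0.0389 ang152.0 F [0.5 0.2 0.5] w0.35 side 93(86) top 75(46)
[ 0.59  0.27 -0.41  2.02  0.14  0.87  0.1 ] [ 9.99999731e-01  5.38326615e-04 -4.97290987e-04][ WARN:0@1.179] global loadsave.cpp:1063 imwrite_ Unsupported depth image for selected encoder is fallbacked to CV_8U.
```

View pics/d4.png

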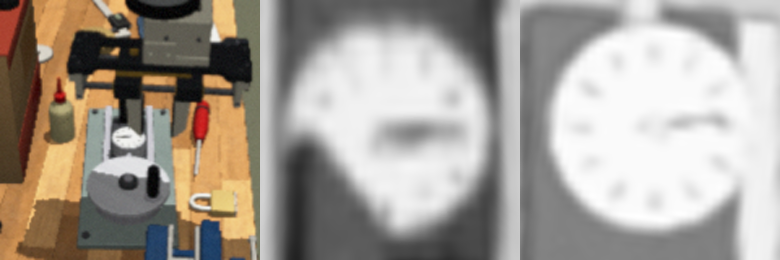

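The top camera sees the dial cleanly, with its centre at (653,127) and the needle at about 85°. The hand is above the knob at (152,180). I'll descend and grip it.

drive_tool([
  [0.65,0,0,-10,0],
  [0.65,0,0,-10,0],
  [0.65,0,0,-12,0],
  [0.65,0,0,-12,0],
  [0.65,0,0,-12,0],
  [0.65,0,0,0,0],
  [0.8,0,0,0,0],
  [0.95,0,0,0,0],
  [0.95,0,0,0,0],
  [0.95,0,0,0,0],
  [0.95,0,0,0,0],
  [0.95,0,0,0,0],
], grip_force=20)

```text
clock: 7.75
position: [0.4278, -0.1623, 0.0797]
ee_rot: [2.219, 2.221, 0.001]
force: [0.7, -0.4, 2.4]
width: 0.053
gripper_force: 1.2
```

```bash
sed -i 's/needle(n,-.038,dbg and n+dbg,cx=cx)) for n,cx in(("side",.004),("top",0.))/needle(n,-.0373,dbg and n+dbg,cx=cx)) for n,cx in(("side",.004),("top",0.0007))/' h.py; python3 -c "from h import *;stat()"
```

```text
t7.75 p [ 0.4278 -0.1623  0.0797] r0.0367 ang151.4 F [ 0.7 -0.4  2.4] w0.05 side 254(138) top 80(48)
```

The opening of 5 mm says the knob was missed. I'll reopen, lift and look.

drive_tool([
  [0.65,0,0,0,0],
  [0.65,0,0,0,0],
  [0.65,0,0,0,0],
  [0.65,0,0,25,0],
  [0.65,0,0,35,0],
  [0.65,0,0,0,0],
])

```text
clock: 8.35
position: [0.4297, -0.1625, 0.1438]
ee_rot: [2.216, 2.219, 0.004]
force: [0.6, -0.4, 0.9]
width: 0.346
gripper_force: 0.0
```

```bash
python3 - <<'E'
from h import *
stat()
s=get_image("side"); t=get_image("top")
print(proj(s,[.4265,-.161,.107]),proj(s,[.4265,-.161,.062]),proj(t,[.4265,-.161,.107]))
save(s,"s5.png",(230,190,350,290),3.3); save(t,"t5.png",(190,180,310,280),3.3)
cv2.imwrite("pics/d5.png",np.hstack([cv2.imread("pics/s5.png"),cv2.imread("pics/t5.png")]))
E
```

```text
t8.35 p [ 0.4297 -0.1625  0.1438] r0.0349 ang150.2 F [ 0.6 -0.4  0.9] w0.35 side 99(86) top 80(49)
[296.28404587 233.04406009] [295.55369807 249.24491795] [231.54458771 245.62912184]
```

View pics/d5.png

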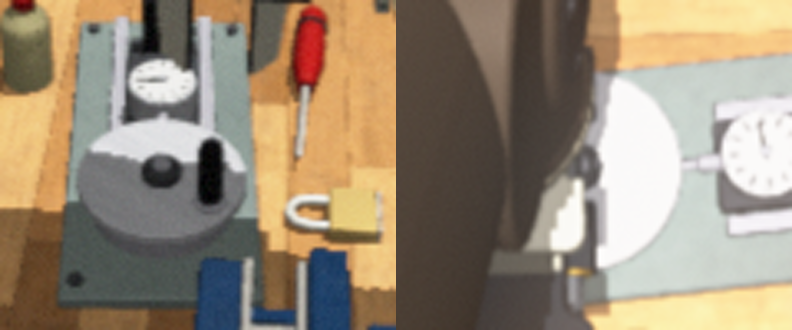

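In the side crop the knob top is at (209,143) and the open finger tips are near (175,70) and (265,75). The tips look about 20 mm short of the knob in y, although the reported pose doesn't. My picture budget is used up, so I'll compare numerically.

```bash
python3 - <<'E'
from h import *
s=get_image("side"); t=get_image("top"); p=observe()["position"]
for n,c in(("side",s),("top",t)):
    print(n,"tcp",proj(c,p).round(1),"+x25",proj(c,p+[.025,0,0]).round(1),"-x25",proj(c,p-[.025,0,0]).round(1),"up30",proj(c,p+[0,0,.03]).round(1),"y-20",proj(c,p-[0,.02,0]).round(1))
def txt(c,x0,y0,x1,y1,st=1):
    g=cv2.cvtColor(c["image"],cv2.COLOR_RGB2GRAY)
    for y in range(y0,y1,st): print(y,"".join(" .:-=+*#%@"[min(9,int(g[y,x])//22)] for x in range(x0,x1,1)))
txt(s,265,190,325,256); print(); txt(t,215,210,275,280)
E
```

```text
side tcp [297.  220.8] +x25 [284. 220.] -x25 [310.  221.5] up30 [297.5 208.7] y-20 [297.5 214.1]
top tcp [230.3 242.4] +x25 [230.3 226.8] -x25 [230.4 258.3] up30 [228.4 239. ] y-20 [243.1 242.1]
190 #######*:....----------:=************+***+:....  .   ...  .:
191 #######*:   .-=====-=-::=****************+::---::::::----..:
192 %%#####*:   .:-====-=-::=****************+:--==-=-=-=*#*+=--
193 %%###%#*:   .:=======-::=****************+:-========+##*=---
194 %%###%#*:   .:=======-::=*###************=:-========*##*-:--
195 %%@%###*:    :-======-::+%@@%*******+***+=:-========*##+::::
196 %@@%*##*:    :=======-::=%@@%#*****++****=:-========*#*-::--
197 %@@%*##*-    :=======-::=#@@%####*+=+****-:=========*#*::---
198 @@@%###*-    :=======-::=#@@%####+=-=***+=:========+*#+::---
199 @@@%###*-    :=======-::=#@@%*###+-:=*#*+-:========+**=:----
200 @@@%###*-    :=======-::=#@@%*###*-=+##*+-:-=======+**-:----
201 @@%#*++=:    :-======-::+#@@%*####**###*+-:========+#*-::---
202 @@%#+=--.    .-======-::+#@@%###########+-:========**+:::---
203 @@%#=:::.    .--=====-::=*@@%###########+::========**+::
[... 7235 characters left out ...]
------------=====*#*+++******%@@@@@%%%%%%%%%%##%%%
270 :::-------------------=====*#*++++++++*#%%%%%%%%%%%%%@@@@@@@
271 ::::------------------=====+**+=+++++++*%%%@@@@@@@@@@@@@@@@@
272 ::::------------------======+++=+++****#@@@@@@@@@@@@@@@@@@@@
273 :::-::----------------=======+++*****##%@@@@@@@@@@@@@@@@@@@@
274 ::::------------------==========*######%@@@@@@@@@@@@@@@@@@@@
275 :::::-----------------=========+*%%%%%%@@@@@@@@@@@@@@@@@@@@@
276 :::------------------===========#%@@@@@@@@@@@@@@@@@@@@@@@@@@
277 ::------------------============+#@@@@@@@@@@@@@@@@@@@@@@@@@@
278 :::::---------------=============+#@@@@@@@@@@@@@@@@@@@@@@@@@
279 ::-:----------------==============*@@@@@@@@@@@@@@@@@@@@@@@@@
```

```bash
python3 - <<'E'
from h import *
s=get_image("side")
print("side1 tip seen ~(280.5,161)", proj(s,[.4718,-.3727,.118]),proj(s,[.4718,-.3727,.143]))
print("side2: tab top seen row ~191; tcp", proj(s,[.4729,-.3474,.0465]),proj(s,[.4729,-.3474,.0715]))
E
```

```text
side1 tip seen ~(280.5,161) [281.56366243 168.31286105] [281.65342228 159.33683011]
side2: tab top seen row ~191; tcp [280.0781258  198.59548498] [280.14316283 190.34195491]
```

The reported TCP lies about 20–25 mm below the visible fingertips in all three views, so the hand closed just above the knob. I'll go lower and grip again.

drive_tool([
  [0.65,0,0,-15,0],
  [0.65,0,0,-15,0],
  [0.65,0,0,-15,0],
  [0.65,0,0,-13,0],
  [0.65,0,0,-13,0],
  [0.65,0,0,-12,0],
  [0.65,0,0,0,0],
  [0.8,0,0,0,0],
  [0.95,0,0,0,0],
  [0.95,0,0,0,0],
  [0.95,0,0,0,0],
  [0.95,0,0,0,0],
  [0.95,0,0,0,0],
], grip_force=20)

```text
clock: 9.78
position: [0.43, -0.1624, 0.0571]
ee_rot: [2.217, 2.22, 0.005]
force: [8.0, -0.9, -10.2]
width: 0.164
gripper_force: 20.0
```

```bash
python3 -c "from h import *;stat()"
```

```text
t9.78 p [ 0.43   -0.1624  0.0571] r0.0348 ang149.7 F [  8.   -0.9 -10.2] w0.16 side 11(8) top 80(49)
```

Gripped (15 mm). Now I'll carry the knob round in 15° steps, reading the dial at each stop.

drive_tool([
  [0.95,3,4,0,0],
  [0.95,3,4,0,0],
  [0.95,0,0,0,0],
])

```text
clock: 10.13
position: [0.4352, -0.1559, 0.0571]
ee_rot: [2.219, 2.218, 0.001]
force: [5.1, -7.9, -7.7]
width: 0.166
gripper_force: 20.0
```

```bash
python3 -c "from h import *;stat()"
```

```text
t10.13 p [ 0.4352 -0.1559  0.0571] r0.0345 ang136.0 F [ 5.1 -7.9 -7.7] w0.17 side 12(27) top 80(48)
```

drive_tool([
  [0.95,4,3,0,0],
  [0.95,4,3,0,0],
  [0.95,0,0,0,0],
])

```text
clock: 10.48
position: [0.4426, -0.1503, 0.057]
ee_rot: [2.22, 2.218, -0.0]
force: [2.9, -8.2, -4.4]
width: 0.17
gripper_force: 20.0
```

```bash
python3 -c "from h import *;stat()"
```

```text
t10.48 p [ 0.4426 -0.1503  0.057 ] r0.0343 ang120.4 F [ 2.9 -8.2 -4.4] w0.17 side 200(32) top 80(48)
```

drive_tool([
  [0.95,4.6,1.9,0,0],
  [0.95,4.6,1.9,0,0],
  [0.95,0,0,0,0],
])

```text
clock: 10.83
position: [0.4512, -0.1467, 0.057]
ee_rot: [2.22, 2.218, -0.001]
force: [1.2, -7.9, -2.7]
width: 0.168
gripper_force: 20.0
```

```bash
python3 -c "from h import *;stat()"
```

```text
t10.83 p [ 0.4512 -0.1467  0.057 ] r0.0343 ang104.9 F [ 1.2 -7.9 -2.7] w0.17 side 250(11) top 80(48)
```

drive_tool([
  [0.95,4.9,0.7,0,0],
  [0.95,4.9,0.6,0,0],
  [0.95,0,0,0,0],
])

```text
clock: 11.18
position: [0.4601, -0.1453, 0.0569]
ee_rot: [2.221, 2.219, -0.003]
force: [-2.2, -7.9, 2.9]
width: 0.168
gripper_force: 20.0
```

```bash
python3 -c "from h import *;stat()"
```

```text
t11.18 p [ 0.4601 -0.1453  0.0569] r0.0346 ang89.9 F [-2.2 -7.9  2.9] w0.17 side 249(17) top 85(44)
```

drive_tool([
  [0.95,4.9,-0.6,0,0],
  [0.95,4.9,-0.7,0,0],
  [0.95,0,0,0,0],
])

```text
clock: 11.53
position: [0.4697, -0.1462, 0.057]
ee_rot: [2.221, 2.22, -0.003]
force: [-2.6, -6.1, 1.6]
width: 0.168
gripper_force: 20.0
```

```bash
sed -i 's/^AX=.*/AX=np.array([.461,-.183])/' h.py; python3 -c "from h import *;stat()"
```

```text
t11.53 p [ 0.4697 -0.1462  0.057 ] r0.0378 ang76.7 F [-2.6 -6.1  1.6] w0.17 side 252(14) top 125(40)
```

drive_tool([
  [0.95,4.6,-1.9,0,0],
  [0.95,4.6,-1.9,0,0],
  [0.95,0,0,0,0],
])

```text
clock: 11.88
position: [0.4789, -0.1495, 0.0569]
ee_rot: [2.221, 2.221, -0.002]
force: [-2.7, -3.5, 3.9]
width: 0.167
gripper_force: 20.0
```

```bash
python3 -c "from h import *;stat()"
```

```text
t11.88 p [ 0.4789 -0.1495  0.0569] r0.0380 ang61.9 F [-2.7 -3.5  3.9] w0.17 side 218(20) top 82(42)
```

drive_tool([
  [0.95,4,-3,0,0],
  [0.95,4,-3,0,0],
  [0.95,0,0,0,0],
])

```text
clock: 12.23
position: [0.4869, -0.155, 0.0569]
ee_rot: [2.221, 2.222, -0.001]
force: [-3.5, -2.5, 5.6]
width: 0.167
gripper_force: 20.0
```

```bash
python3 -c "from h import *;stat()"
```

```text
t12.23 p [ 0.4869 -0.155   0.0569] r0.0382 ang47.3 F [-3.5 -2.5  5.6] w0.17 side 46(18) top 80(48)
```

drive_tool([
  [0.95,3,-4,0,0],
  [0.95,3,-4,0,0],
  [0.95,0,0,0,0],
])

```text
clock: 12.58
position: [0.4932, -0.1623, 0.0569]
ee_rot: [2.22, 2.222, 0.0]
force: [-2.5, -0.1, 5.7]
width: 0.169
gripper_force: 20.0
```

```bash
python3 -c "from h import *;stat()"
```

```text
t12.58 p [ 0.4932 -0.1623  0.0569] r0.0383 ang32.8 F [-2.5 -0.1  5.7] w0.17 side 64(8) top 80(48)
```

The lesser spot shows at knob angle ~75° (+45°, 1.8 mm). The highest should be about 130° away, near -55° or 205°, so I'll continue.

drive_tool([
  [0.95,1.9,-4.6,0,0],
  [0.95,1.9,-4.6,0,0],
  [0.95,0.7,-4.9,0,0],
  [0.95,0.6,-4.9,0,0],
  [0.95,0,0,0,0],
])

```text
clock: 13.1
position: [0.4996, -0.1807, 0.057]
ee_rot: [2.219, 2.222, 0.003]
force: [1.8, 1.0, 1.8]
width: 0.164
gripper_force: 20.0
```

```bash
python3 -c "from h import *;stat()"
```

```text
t13.10 p [ 0.4996 -0.1807  0.057 ] r0.0386 ang3.5 F [1.8 1.  1.8] w0.16 side 117(45) top 80(46)
```

drive_tool([
  [0.95,-0.6,-4.9,0,0],
  [0.95,-0.7,-4.9,0,0],
  [0.95,0,0,0,0],
])

```text
clock: 13.45
position: [0.4989, -0.1911, 0.057]
ee_rot: [2.218, 2.221, 0.004]
force: [3.9, 0.4, 2.0]
width: 0.166
gripper_force: 20.0
```

```bash
python3 -c "from h import *;stat()"
```

```text
t13.45 p [ 0.4989 -0.1911  0.057 ] r0.0387 ang-12.1 F [3.9 0.4 2. ] w0.17 side 126(207) top 80(48)
```

drive_tool([
  [0.95,-1.9,-4.6,0,0],
  [0.95,-1.9,-4.6,0,0],
  [0.95,0,0,0,0],
])

```text
clock: 13.8
position: [0.4953, -0.201, 0.0569]
ee_rot: [2.218, 2.22, 0.004]
force: [6.4, -1.0, 1.6]
width: 0.164
gripper_force: 20.0
```

```bash
python3 -c "from h import *;stat()"
```

```text
t13.80 p [ 0.4953 -0.201   0.0569] r0.0387 ang-27.7 F [ 6.4 -1.   1.6] w0.16 side 104(118) top 80(49)
```

drive_tool([
  [0.95,-3,-4,0,0],
  [0.95,-3,-4,0,0],
  [0.95,0,0,0,0],
])

```text
clock: 14.15
position: [0.4891, -0.2097, 0.057]
ee_rot: [2.218, 2.219, 0.003]
force: [5.0, -4.1, 2.4]
width: 0.161
gripper_force: 20.0
```

```bash
python3 -c "from h import *;stat()"
```

```text
t14.15 p [ 0.4891 -0.2097  0.057 ] r0.0387 ang-43.5 F [ 5.  -4.1  2.4] w0.16 side 112(56) top 80(50)
```

drive_tool([
  [0.95,-4,-3,0,0],
  [0.95,-4,-3,0,0],
  [0.95,0,0,0,0],
])

```text
clock: 14.5
position: [0.4807, -0.2163, 0.057]
ee_rot: [2.219, 2.218, 0.001]
force: [4.4, -5.8, 3.6]
width: 0.168
gripper_force: 20.0
```

```bash
python3 -c "from h import *;stat()"
```

```text
t14.50 p [ 0.4807 -0.2163  0.057 ] r0.0387 ang-59.4 F [ 4.4 -5.8  3.6] w0.17 side 72(26) top 8(102)
```

drive_tool([
  [0.95,-4.6,-1.9,0,0],
  [0.95,-4.6,-1.9,0,0],
  [0.95,0,0,0,0],
])

```text
clock: 14.85
position: [0.4708, -0.2203, 0.0569]
ee_rot: [2.219, 2.218, 0.0]
force: [2.3, -5.2, 6.0]
width: 0.165
gripper_force: 20.0
```

```bash
python3 -c "from h import *;stat()"
```

```text
t14.85 p [ 0.4708 -0.2203  0.0569] r0.0385 ang-75.2 F [ 2.3 -5.2  6. ] w0.17 side 18(60) top 76(52)
```

drive_tool([
  [0.95,-4.9,-0.7,0,0],
  [0.95,-4.9,-0.6,0,0],
  [0.95,0,0,0,0],
])

```text
clock: 15.2
position: [0.4605, -0.2214, 0.0569]
ee_rot: [2.22, 2.218, -0.001]
force: [1.5, -4.5, 5.4]
width: 0.166
gripper_force: 20.0
```

```bash
python3 -c "from h import *;stat()"
```

```text
t15.20 p [ 0.4605 -0.2214  0.0569] r0.0384 ang-90.8 F [ 1.5 -4.5  5.4] w0.17 side 13(35) top 282(9)
```

drive_tool([
  [0.95,-4.9,0.6,0,0],
  [0.95,-4.9,0.7,0,0],
  [0.95,0,0,0,0],
])

```text
clock: 15.55
position: [0.4504, -0.2197, 0.0569]
ee_rot: [2.22, 2.219, -0.001]
force: [-0.4, -4.7, 8.6]
width: 0.165
gripper_force: 20.0
```

```bash
python3 -c "from h import *;stat()"
```

```text
t15.55 p [ 0.4504 -0.2197  0.0569] r0.0382 ang-106.1 F [-0.4 -4.7  8.6] w0.17 side 290(63) top 297(33)
```

drive_tool([
  [0.95,-4.6,1.9,0,0],
  [0.95,-4.6,1.9,0,0],
  [0.95,0,0,0,0],
])

```text
clock: 15.9
position: [0.4411, -0.2154, 0.0568]
ee_rot: [2.22, 2.22, -0.001]
force: [0.1, -2.2, 9.4]
width: 0.164
gripper_force: 20.0
```

```bash
python3 -c "from h import *;stat()"
```

```text
t15.90 p [ 0.4411 -0.2154  0.0568] r0.0380 ang-121.6 F [ 0.1 -2.2  9.4] w0.16 side 334(9) top 26(143)
```

drive_tool([
  [0.95,-4,3,0,0],
  [0.95,-4,3,0,0],
  [0.95,0,0,0,0],
])

```text
clock: 16.25
position: [0.4338, -0.2093, 0.0569]
ee_rot: [2.219, 2.219, 0.0]
force: [1.1, -2.2, 8.0]
width: 0.168
gripper_force: 20.0
```

```bash
python3 -c "from h import *;stat()"
```

```text
t16.25 p [ 0.4338 -0.2093  0.0569] r0.0378 ang-135.9 F [ 1.1 -2.2  8. ] w0.17 side 258(110) top 147(46)
```

drive_tool([
  [0.95,-3,4,0,0],
  [0.95,-3,4,0,0],
  [0.95,0,0,0,0],
])

```text
clock: 16.6
position: [0.4277, -0.2007, 0.0568]
ee_rot: [2.22, 2.22, 0.0]
force: [0.3, 1.2, 9.5]
width: 0.167
gripper_force: 20.0
```

```bash
python3 -c "from h import *;stat()"
```

```text
t16.60 p [ 0.4277 -0.2007  0.0568] r0.0377 ang-152.0 F [0.3 1.2 9.5] w0.17 side 190(96) top 183(57)
```

drive_tool([
  [0.95,-1.9,4.6,0,0],
  [0.95,-1.9,4.6,0,0],
  [0.95,0,0,0,0],
])

```text
clock: 16.95
position: [0.4243, -0.1907, 0.0568]
ee_rot: [2.219, 2.221, 0.002]
force: [2.5, 3.1, 9.7]
width: 0.165
gripper_force: 20.0
```

```bash
python3 -c "from h import *;stat()"
```

```text
t16.95 p [ 0.4243 -0.1907  0.0568] r0.0375 ang-168.1 F [2.5 3.1 9.7] w0.17 side 192(158) top 90(39)
```

The highest spot is found: +67° at -136°, +103° at -152°, +10° at -168°, so the peak is near -147°. I'll turn back to it.

drive_tool([
  [0.95,1.4,-4.4,0,0],
  [0.95,1.8,-4.3,0,0],
  [0.95,2.1,-4.1,0,0],
  [0.95,0,0,0,0],
  [0.95,0,0,0,0],
])

```text
clock: 17.47
position: [0.4294, -0.2037, 0.0568]
ee_rot: [2.219, 2.222, 0.001]
force: [2.2, 0.9, 8.9]
width: 0.169
gripper_force: 20.0
```

```bash
python3 -c "from h import *;stat()"
```

```text
t17.47 p [ 0.4294 -0.2037  0.0568] r0.0378 ang-146.8 F [2.2 0.9 8.9] w0.17 side 189(63) top 185(47)
```

drive_tool([
  [0.8,-0.4,1,0,0],
  [0.65,0,0,0,0],
  [0.65,0,0,0,0],
  [0.65,0,0,0,0],
  [0.65,0,0,0,0],
  [0.65,0,0,15,0],
  [0.65,0,0,25,0],
  [0.65,0,0,30,0],
  [0.65,0,0,30,0],
  [0.65,0,10,30,0],
  [0.65,0,20,0,0],
  [0.65,0,20,0,0],
  [0.65,0,0,0,0],
  [0.65,0,0,0,0],
])

```text
clock: 18.73
position: [0.428, -0.152, 0.1861]
ee_rot: [-2.218, -2.225, 0.001]
force: [-0.5, -0.5, 0.3]
width: 0.351
gripper_force: 0.0
```

```bash
python3 -c "from h import *;stat();print(needle('top',-.0373,cx=.0007))"
```

```text
t18.73 p [ 0.428  -0.152   0.1861] r0.0453 ang136.8 F [-0.5 -0.5  0.3] w0.35 side 187(58) top 185(47)
(np.float64(185.1450032578933), np.float32(46.725235))
```

```bash
python3 -c "from h import *;print(arm.sign_off())"
```

```text
the job is handed in; nothing more can be done
None
```

I handed the job in at about 19 s with the plunger on the highest spot. It reads about 7.4 mm pushed in, roughly 4.2 mm above the plain rim. The wheel is at rest and the hand is clear of it. The bystanders looked undisturbed in the last pictures I viewed, taken before the wheel was turned. The sign-off gave no verdict.

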